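Hang the green burr holder on the slotted upright

ROBOT

A 6-joint arm with a two-finger parallel gripper is mounted at the origin on the work surface. World frame = base frame: x ahead of the robot, y to its left, z up, the work surface at z = 0. Lengths are in m, angles in rad, forces in N, time in s.
With the tool pointing down it reaches from about 0.275 to 0.75 m from the base axis. Payload 10.2 kg.
Tool frame: the origin (TCP) lies at the centre of the arm's flange, where the gripper is bolted on; the fingertips stand 173 mm ahead of it and the grasp point (between the pads) lies 155 mm ahead of it; x points along the fingers, y is the direction in which the jaws open and shut, and the axes are right-handed (so a half turn about x gives the same grasp; the last joint's range is limited). The gripper opens to 85 mm and grips with 20 to 120 N. Pads are 22 mm wide; open, the fingers measure 114 mm over their backs; the gripper's body (76 mm by 85 mm) begins 54 mm behind the grasp point. The pads swing forward as they close: fully open they stand 13 mm farther back than shut.
Start: joints at [0.908, 0.313, 1.498, -0, 1.331, -0.223], TCP at [0.224, 0.475, 0.405] pointing down, gripper open.
Joint ranges: [-2.94, 2.94], [-0.97, 2.17], [0.19, 2.56], [-1.23, 4.37], [0.02, 3.11], [-2.88, 2.88]. Speed limits (rad/s): [2.39, 2.39, 3.01, 3.14, 3.14, 3.14].

INTERFACE

Orientations are given as a 3x3 rotation matrix whose columns are the frame's x, y, z axes.
In Python, from plant import robot, eoat, monitor, imaging, hand_in gives the robot as it stands. Calls block until the motion is done:
- robot.move_to(position, orientation): joint-space move of the TCP to a pose.
- robot.servo_line(position, rate=0.15, frame=None): straight line of the TCP; frame=None keeps the orientation; rate is the mean speed in m/s.
- robot.move_j(angles): joint-space move.
- eoat.open_jaws() and eoat.grasp(f_grip=None): open the fingers fully, or close them until they stop; f_grip is the grip in N (None keeps the last).
- robot.dwell(seconds).
- robot.ik(position, orientation): joint angles nearest the present ones, or None.
- monitor.get_obs(): the state.
- imaging.grab_frame(name): name is "side" or "top" or "wrist"; returns a dict with "pixels" (480x640x3 uint8, red, green, blue), "intrinsics" (3x3 intrinsics, pixels), "view" (4x4, takes a point from world to camera coordinates); the wrist camera has in their place "T_tool_cam" (4x4, takes a point from camera to tool coordinates, whose origin is the TCP and whose axes are the tool frame's). Camera axes: x right, y down, z forward; pixel columns grow to the right and rows downward; lengths in m; the calibration is good to about 2 mm. A picture is of the moment at which its call begins: read the wrist's pose just before it. There is no depth.
A pose or a line that the arm cannot do raises robot.Unreachable and nothing moves.
- hand_in(): hands the job in, once; it reports no verdict.
The state is a dict: "t": time; "q": joint angles; "qd": joint speeds; "joint_torque": joint torques, N m; "position": TCP position; "tcp_rot": TCP orientation; "wrist_force": force on the tool from outside, world axes, zero at the start; "moment": the same for the moment, N m; "grip_width": finger opening in m.
Only numpy, scipy, OpenCV 4.12 (cv2) and the standard library are available. Lean on these libraries where they do the work, as an engineer would, in place of code of your own. Each camera call takes 0.05 s, during which the arm holds its last target. There are 200 camera calls.

TASK

On the jade carver's bench, hook the green burr holder into the slot of the metal upright, then press it straight down until it sits fully home, locked under the red spring catch, and let go. Leave the white burr holder and the white bottle where they stand.

Things in the scene. Friction and masses are not known exactly. Their poses are not given: they have to be found in the camera images.
- green_holder: Green burr holder to hang, a block 90 (x) x 60 (y) x 50 mm (z), 0.28 kg, standing on the bench. Origin: centre of its underside; x to its back, z up. Back face at x=+45. Grip rib on top, black: 10 thick (y), x -27 to +17, z 50 to 105. Burrs at x=-37 rise to z=88. Rounded ledge at the foot of the back, z 0 to 8, then a recess to z=28 for the catch.
- hook (a point): Hook at the top of the green holder's back (steel, 20 mm wide in y): tongue sticking out to +x, its end bent down as a lip. This point: middle of the tongue's underside at the back face, holder frame (45, 0, 48) mm. Gap from back face to lip: 7 mm at the tongue, flaring to 14 at the lip's tip, 24 mm below this point. Farthest point 18 mm out in +x.
- upright: Aluminium channel 84 mm wide (y), 165 tall, on a fixed green foot plate. Origin: on the bench under the middle of its front face, which is the plane x=0 and looks to -x, to the robot; z up. Red spring catch stands 5 mm out of the face at z 62 to 73, ramp on top: the holder's ledge must be pressed down past it (5 to 10 N). Holder's origin when home: (-45, 0, 52) mm, x axes parallel.
- slot (a point): The slot in the upright's 4 mm front plate, open behind: 40 mm wide (y), 55 tall. This point: middle of its lower edge at the front face, upright frame (0, 0, 100) mm. Move the hook in along +x with its point 34 to 43 mm above this one until the back face meets the plate, then down; home, the two points meet. Unpressed, the holder stops on the catch 8 to 14 mm above home.
- white_holder: Bystander: white burr holder of the same shape with a grey rib but no hook. Origin: centre of its underside. Leave it.
- bottle: Bystander: white plastic bottle, 60 mm across, 150 tall, standing. Origin: centre of its underside. Leave it.
Things that resemble listed ones, but are neither listed nor needed, are in the scene too. Several things have the shape of the upright; the one meant has the colours described above. There is more than one size of the green_holder; the one meant has the size given above.

How it is judged:
On the way:
1. the hook is through the slot and over its lower edge, the holder still above home (x of green_holder in the frame of upright between -0.056 and -0.033 m and y of green_holder in the frame of upright between -0.02 and 0.02 m and z of green_holder in the frame of upright between 0.058 and 0.08 m).
At the end, for the whole second after the job is handed in: The green holder hangs at rest on the upright, fully down: its origin within 10 mm in x, 20 mm in y and 5 mm above (7 mm below) home in height, within 10 degrees of upright and of square to the upright. From 5 mm above home downward its foot is past the catch (x of green_holder in the frame of upright between -0.055 and -0.035 m and y of green_holder in the frame of upright between -0.02 and 0.02 m and z of green_holder in the frame of upright between 0.045 and 0.057 m and angle between green_holder's own z axis and vertical below 0.175 rad and angle between the x axis of green_holder and the x axis of upright, either way round below 0.175 rad and linear speed of green_holder below 0.02 m/s); the robot touches nothing.
It fails at once if the white burr holder is moved more than 30 mm (distance of white_holder from where it was at the start of the episode above 0.03 m).
It fails at once if the bottle is moved more than 30 mm (distance of bottle from where it was at the start of the episode above 0.03 m).
It also fails if it takes over 38 s, if anything falls off the work surface, if the arm or the gripper's body presses on something with over 40 N, if the wrist force passes 120 N, or if a joint passes its speed limit or range.

## Working session

There is one attempt and no reset: what is moved stays moved. The work goes in short steps, each a Python script; the robot and the scene stay as the last script left them, time stands still between calls to the robot, and variables do not carry over. Pictures are saved under pics/ and viewed, about 8 in all and at most 12, crops included, and the job is handed in when it is done.

```bash
mkdir -p pics; python3 - <<'E'
from plant import robot, eoat, monitor, imaging
import cv2, pickle
d={}
for n in ("top","side","wrist"):
    o=monitor.get_obs(); f=imaging.grab_frame(n); d[n]=f; f['obs']=o
    cv2.imwrite(f"pics/{n}0.png",f["pixels"][:,:,::-1])
    print(n,f["intrinsics"].tolist(),f.get("view",f.get("T_tool_cam")).round(4).tolist())
pickle.dump(d,open("d0.pkl","wb")); print(o)
E
```

```text
top [[480.8025916218133, 0.0, 312.3556610792042], [0.0, 480.8025916218133, 237.1657833669503], [0.0, 0.0, 1.0]] [[-0.022, -0.9997, 0.0143, 0.065], [-0.9866, 0.0194, -0.1618, 0.5396], [0.1615, -0.0177, -0.9867, 0.8932], [0.0, 0.0, 0.0, 1.0]]
side [[488.10046772005336, 0.0, 310.07780190625715], [0.0, 488.10046772005336, 249.9019248654029], [0.0, 0.0, 1.0]] [[-0.9378, -0.3471, 0.007, 0.5023], [-0.2652, 0.7031, -0.6598, 0.1396], [0.2241, -0.6206, -0.7514, 0.8188], [0.0, 0.0, 0.0, 1.0]]
wrist [[387.95874285286703, 0.0, 319.3441017816038], [0.0, 387.95874285286703, 233.73978664972626], [0.0, 0.0, 1.0]] [[-0.0006, -0.282, 0.9594, 0.0311], [1.0, -0.0007, 0.0005, -0.0002], [0.0005, 0.9594, 0.282, -0.072], [0.0, 0.0, 0.0, 1.0]]
{'t': 0.1, 'q': array([ 9.07585641e-01,  3.13410451e-01,  1.49833071e+00,  1.25675266e-05,
        1.33101293e+00, -2.23401953e-01]), 'qd': array([-0.00029957, -0.00020018, -0.00205587,  0.00094564, -0.00101102,
        0.00154061]), 'joint_torque': array([ 2.00472576e-03, -4.12902904e+01, -2.60143036e+01, -2.27632709e-04,
        3.08781564e-03, -3.29043689e-05]), 'position': array([0.22352293, 0.47501243, 0.40419524]), 'tcp_rot': array([[-7.24658523e-04,  4.25768706e-01,  9.04831744e-01],
       [-9.07718817e-04,  9.04831328e-01, -4.25769237e-01],
       [-9.99999325e-01, -1.12987011e-03, -2.69215468e-04]]), 'wrist_force': array([0.52264449, 0.05361559, 0.32578106]), 'moment': array([-0.01521305, -0.00161116,  0.00637808]), 'grip_width': 0.0859007193751949}
```

View pics/top0.png

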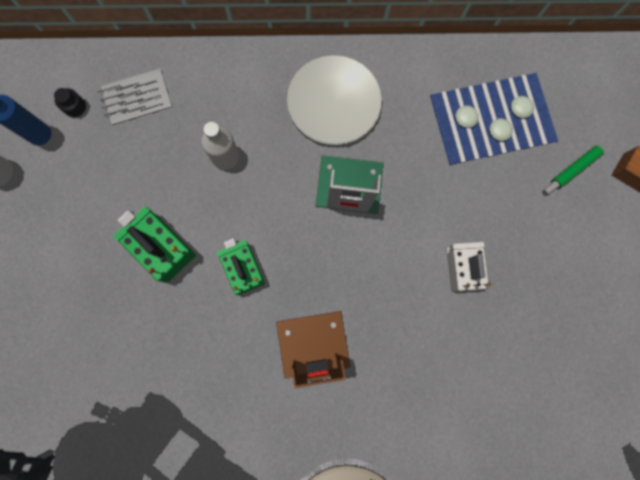

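View pics/side0.png

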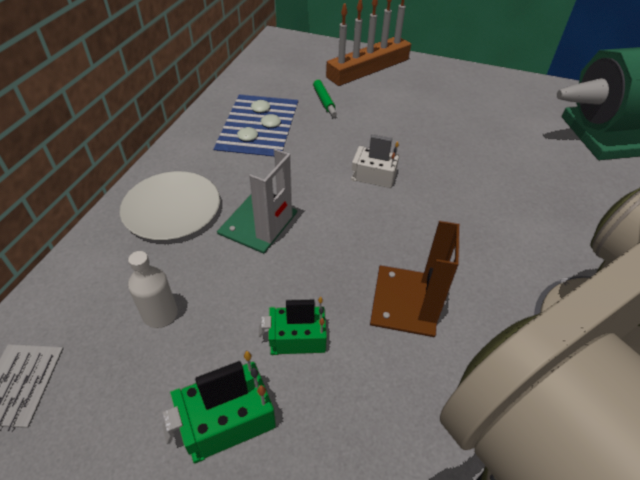

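```bash
cat > h.py <<'E'
import numpy as np, cv2, pickle
def ray(f,uv):
    K=f["intrinsics"]
    if "view" in f: T=np.linalg.inv(f["view"])
    else:
        W=np.eye(4);W[:3,:3]=f["obs"]["tcp_rot"];W[:3,3]=f["obs"]["position"];T=W@f["T_tool_cam"]
    d=T[:3,:3]@np.linalg.solve(K,[uv[0],uv[1],1.]); return T[:3,3],d
def onz(f,uv,z):
    c,d=ray(f,uv); return c+d*(z-c[2])/d[2]
def two(f,a,g,b):
    c,d=ray(f,a);e,k=ray(g,b)
    s=np.linalg.lstsq(np.c_[d,-k],e-c,rcond=None)[0]
    p,q=c+s[0]*d,e+s[1]*k; return (p+q)/2,np.linalg.norm(p-q)
def big(m,box=None):
    if box: z=np.zeros_like(m);x0,y0,x1,y1=box;z[y0:y1,x0:x1]=m[y0:y1,x0:x1];m=z
    return max(cv2.findContours(m,cv2.RETR_EXTERNAL,cv2.CHAIN_APPROX_NONE)[0],key=cv2.contourArea)
E
python3 - <<'E'
from h import *
d=pickle.load(open("d0.pkl","rb"));f=d["top"];p=f["pixels"];s=d["side"]
hsv=cv2.cvtColor(p,cv2.COLOR_RGB2HSV)
print("cam",ray(f,(0,0))[0],ray(s,(0,0))[0])
g=cv2.inRange(hsv,(50,150,80),(75,255,255))
for n,b in(("small",(210,230,275,305)),("big",(100,190,205,290))):
    c=big(g,b)[:,0]; P=np.array([onz(f,u,.05)[:2] for u in c],np.float32)
    print(n,cv2.minAreaRect(P))
k=cv2.inRange(hsv,(0,0,0),(180,255,45))
c=big(k,(225,248,255,285))[:,0];P=np.array([onz(f,u,.105)[:2] for u in c],np.float32);print("rib",cv2.minAreaRect(P))
red=cv2.inRange(hsv,(0,150,100),(8,255,255)); c=big(red,(325,190,370,215))[:,0];print("red",c.min(0),c.max(0))
P=np.array([onz(f,u,.067)[:2] for u in c],np.float32);print(cv2.minAreaRect(P))
A=cv2.resize(p[140:225,300:400],None,fx=6,fy=6,interpolation=cv2.INTER_CUBIC)
q=s["pixels"]
B=cv2.resize(q[140:260,215:305],None,fx=4.25,fy=4.25,interpolation=cv2.INTER_CUBIC)
h=510;A=A[:h,:420] if 0 else cv2.resize(A,(420,357));B=cv2.resize(B,(380,507))
o=np.zeros((507,800,3),np.uint8);o[:357,:420]=A;o[:,420:]=B
cv2.imwrite("pics/crop1.png",o[:,:,::-1])
E
```

```text
cam [0.38961513 0.07029855 0.96771584] [0.32455954 0.58439409 0.70385188]
small ((0.4845956563949585, 0.191878080368042), (0.0885503739118576, 0.05734919384121895), 22.89124870300293)
big ((0.5344129800796509, 0.3622307777404785), (0.1239999458193779, 0.08231224119663239), 44.01819610595703)
rib ((0.47619473934173584, 0.18471254408359528), (0.03847752884030342, 0.008422726765275002), 18.29490089416504)Traceback (most recent call last):
  File "<stdin>", line 11, in <module>
  File "h.py", line 16, in big
    return max(cv2.findContours(m,cv2.RETR_EXTERNAL,cv2.CHAIN_APPROX_NONE)[0],key=cv2.contourArea)
ValueError: max() iterable argument is empty
```

```bash
python3 - <<'E'
from h import *
d=pickle.load(open("d0.pkl","rb"));f=d["top"];p=f["pixels"];s=d["side"];q=s["pixels"]
print(p[200:208,340:362:4].tolist()[4])
o=np.zeros((507,800,3),np.uint8);o[:357,:420]=cv2.resize(p[140:225,300:400],(420,357),interpolation=2)
o[:,420:]=cv2.resize(q[140:260,215:305],(380,507),interpolation=2)
cv2.imwrite("pics/crop1.png",o[:,:,::-1])
for n,F,b in(("top",f,(325,185,370,215)),("side",s,(260,190,300,230))):
    P=F["pixels"].astype(int); m=((P[...,0]>90)&(P[...,0]>2*P[...,1])).astype(np.uint8)*255
    c=big(m,b)[:,0];r=cv2.boxPoints(cv2.minAreaRect(c));print(n,r.tolist(),c.mean(0))
    d[n+"r"]=(c.min(0)+c.max(0))/2
print(two(f,d["topr"],s,d["sider"]))
E
```

```text
[[77, 45, 44], [79, 24, 23], [79, 18, 16], [80, 19, 18], [79, 29, 27], [68, 64, 64]]Traceback (most recent call last):
  File "<stdin>", line 9, in <module>
  File "h.py", line 16, in big
    return max(cv2.findContours(m,cv2.RETR_EXTERNAL,cv2.CHAIN_APPROX_NONE)[0],key=cv2.contourArea)
ValueError: max() iterable argument is empty
```

View pics/crop1.png

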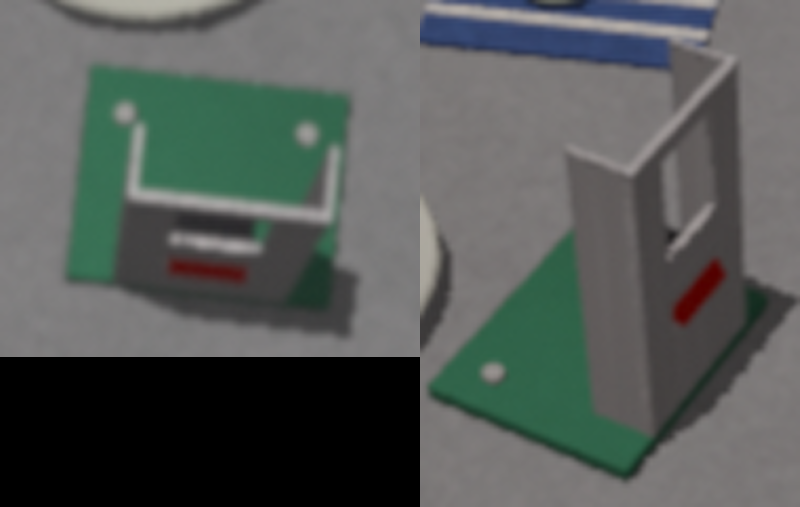

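```bash
cat >> h.py <<'E'
def down(yaw,flip=1):
    # tool x down, tool y = flip * holder y axis
    y=flip*np.array([-np.sin(yaw),np.cos(yaw),0]);x=np.array([0,0,-1.]);return np.c_[x,y,np.cross(x,y)]
E
python3 - <<'E'
from h import *
from plant import robot,monitor,imaging
d=pickle.load(open("d0.pkl","rb"));f=d["top"];s=d["side"]
L,R=(330.5,186.9),(379,192.1)
a,b=onz(f,L,.165),onz(f,R,.165);print(a,b,np.linalg.norm(a-b)); e=a-b;print("yaw",np.degrees(np.arctan2(-e[0],e[1])),(a+b)/2)
a,b=two(f,L,s,(265.2,180.9)),two(f,R,s,(289.6,154.7));print(a,b)
e=a[0]-b[0];print("yaw",np.degrees(np.arctan2(-e[0],e[1])))
for n,F,bx in(("top",f,(325,185,370,215)),("side",s,(260,190,300,230))):
    P=F["pixels"].astype(int); m=((P[...,0]>55)&(P[...,0]>2*P[...,1])).astype(np.uint8)*255
    c=big(m,bx)[:,0]; d[n+"r"]=(c.min(0)+c.max(0))/2
print("catch",two(f,d["topr"],s,d["sider"]))
for fl in(1,-1):
    for y in (20,-6): print(fl,y,robot.ik([.47,.19,.40],down(np.radians(y),fl)))
hold=np.array([.48,.188]);yaw=np.radians(20)
fl=-1 if robot.ik([.47,.19,.40],down(yaw,1)) is None else 1
Rt=down(yaw,fl)
# camera centred above holder: cam is -0.072 on tool z
xy=hold+Rt[:2,2]*.0
robot.move_to([*xy,.40],Rt)
o=monitor.get_obs();w=imaging.grab_frame("wrist");w["obs"]=o;pickle.dump(w,open("w1.pkl","wb"))
cv2.imwrite("pics/w1.png",w["pixels"][:,:,::-1]);print(o["position"],o["q"],o["t"])
E
```

```text
[0.60807286 0.02270989 0.165     ] [ 0.59733233 -0.06058673  0.165     ] 0.0839862230051875
yaw -7.347362092246479 [ 0.60270259 -0.01893842  0.165     ]
(array([0.60806833, 0.02285143, 0.16617385]), np.float64(0.000626745503153638)) (array([ 0.59804917, -0.06090927,  0.16283602]), np.float64(0.000312191221658752))
yaw -6.821110445448272
catch (array([ 0.6009207 , -0.01757517,  0.067066  ]), np.float64(0.0014370498123365749))
1 20 [ 1.52697453e-01  2.76844286e-01  1.55852454e+00 -4.44089210e-16
  1.30622383e+00 -1.76716472e+00]
1 -6 [ 1.52697453e-01  2.76844286e-01  1.55852454e+00 -4.44089210e-16
  1.30622383e+00 -1.31337912e+00]
-1 20 [ 1.52697453e-01  2.76844286e-01  1.55852454e+00 -4.44089210e-16
  1.30622383e+00  1.37442793e+00]
-1 -6 [ 1.52697453e-01  2.76844286e-01  1.55852454e+00 -4.44089210e-16
  1.30622383e+00  1.82821353e+00]
[0.47974071 0.18857158 0.40000737] [ 1.46904880e-01  2.95547824e-01  1.53360351e+00  2.19972051e-04
  1.31248170e+00 -1.77320822e+00] 1.5833
```

View pics/w1.png

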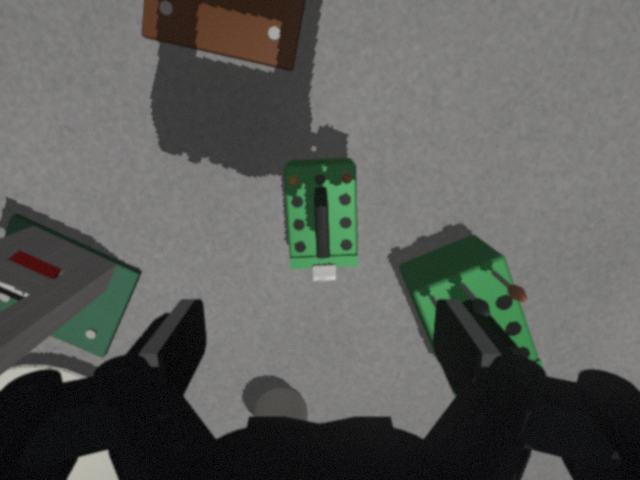

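```bash
python3 - <<'E'
from h import *
w=pickle.load(open("w1.pkl","rb"));p=w["pixels"]
hsv=cv2.cvtColor(p,cv2.COLOR_RGB2HSV);g=cv2.inRange(hsv,(50,120,40),(75,255,255))
rows=[(v,*np.flatnonzero(g[v,270:370])[[0,-1]]+270) for v in range(180,255,5)]
A=np.array([onz(w,(r[1]-.5,r[0]),.05)[:2] for r in rows]);B=np.array([onz(w,(r[2]+.5,r[0]),.05)[:2] for r in rows])
for n,q in(("l",A),("r",B)):
    x,y,_,_=cv2.fitLine(q.astype(np.float32),2,0,.01,.01)[:4].ravel();print(n,np.degrees(np.arctan(y/x)),q.mean(0))
print("width",np.linalg.norm(A-B,axis=1).mean(),"axis",(A+B).mean(0)/2)
for u in (305,340):
    print(u,[(v,p[v,u].tolist()) for v in range(158,172,2)],[(v,p[v,u].tolist()) for v in range(250,272,2)])
print([(v,p[v,321].tolist()) for v in range(180,286,4)])
m=(p.max(2)<40).astype(np.uint8)*255; c=big(m,(310,195,335,265))[:,0];print("rib",c.min(0),c.max(0))
print("rib top row->xy",[ (v,onz(w,(321.5,v),.105).round(4)[:2].tolist()) for v in (200,257)])
print("back",[ (v,onz(w,(322,v),.05).round(4)[:2].tolist()) for v in (257,267)],"hook tip v280",onz(w,(324,281),.05)[:2])
E
```

```text
l 18.294641 [0.49382799 0.16624675]
r 24.775343 [0.47495751 0.21822167]
width 0.055294546872522464 axis [0.48439275 0.19223421]
305 [(158, [57, 63, 57]), (160, [34, 56, 39]), (162, [27, 54, 31]), (164, [31, 59, 36]), (166, [32, 63, 38]), (168, [34, 69, 42]), (170, [31, 67, 39])] [(250, [71, 134, 84]), (252, [74, 150, 92]), (254, [71, 144, 88]), (256, [54, 107, 64]), (258, [72, 139, 87]), (260, [77, 153, 94]), (262, [79, 155, 95]), (264, [77, 153, 95]), (266, [79, 153, 95]), (268, [108, 143, 116]), (270, [128, 130, 129])]
340 [(158, [41, 56, 46]), (160, [31, 56, 35]), (162, [27, 55, 35]), (164, [26, 59, 33]), (166, [34, 66, 40]), (168, [40, 72, 45]), (170, [37, 71, 42])] [(250, [81, 158, 98]), (252, [81, 157, 97]), (254, [63, 128, 76]), (256, [72, 138, 85]), (258, [82, 158, 99]), (260, [82, 160, 100]), (262, [82, 158, 99]), (264, [82, 157, 98]), (266, [98, 149, 108]), (268, [125, 129, 122]), (270, [127, 128, 126])]
[(180, [33, 36, 37]), (184, [36, 60, 42]), (188, [21, 30, 21]), (192, [19, 23, 22]), (196, [24, 27, 24]), (200, [28, 34, 28]), (204, [21, 27, 22]), (208, [49, 52, 50]), (212, [45, 47, 48]), (216, [45, 45, 45]), (220, [48, 48, 48]), (224, [50, 50, 48]), (228, [43, 49, 45]), (232, [47, 48, 47]), (236, [48, 50, 48]), (240, [49, 50, 50]), (244, [47, 48, 48]), (248, [45, 47, 47]), (252, [47, 48, 46]), (256, [44, 51, 44]), (260, [77, 152, 93]), (264, [85, 122, 91]), (268, [178, 176, 171]), (272, [173, 171, 167]), (276, [176, 176, 172]), (280, [160, 160, 157]), (284, [132, 132, 131])]
rib [314 195] [325 208]
rib top row->xy [(200, [0.4616, 0.1838]), (257, [0.5009, 0.1981])]
back [(257, [0.5192, 0.2057]), (267, [0.528, 0.209])] hook tip v280 [0.53989592 0.21519728]
```

```bash
cat >> h.py <<'E'
UP=np.array([.6027,-.0189]);UY=np.radians(-7.1)
def tcp(x,y,z,gx=-.005,gz=.082,up=None,uy=None):
    "TCP for holder origin (x,y,z) in the upright frame"
    u=UP if up is None else up; a=UY if uy is None else uy
    X=np.array([np.cos(a),np.sin(a)]);Y=np.array([-X[1],X[0]])
    return np.r_[u+(x+gx)*X+y*Y, z+gz+.155]
E
python3 - <<'E'
from h import *
from plant import robot,eoat,monitor,imaging
yaw=np.radians(21);R=down(yaw);g=np.array([.486,.193])-.005*np.array([np.cos(yaw),np.sin(yaw)])
robot.servo_line([*g,.30],rate=.15,frame=R)
robot.servo_line([*g,.082+.155],rate=.1)
o=monitor.get_obs();print(o["position"],o["wrist_force"])
eoat.grasp(100);o=monitor.get_obs();print("grip",o["grip_width"],o["wrist_force"],o["t"])
robot.servo_line([*g,.082+.155+.1],rate=.15)
o=monitor.get_obs();print("lift",o["grip_width"],o["wrist_force"])
robot.servo_line(tcp(-.105,0,.095),rate=.15,frame=down(UY))
o=monitor.get_obs();print(o["position"],o["wrist_force"],o["t"])
w=imaging.grab_frame("wrist");w["obs"]=o;s=imaging.grab_frame("side");t=imaging.grab_frame("top");pickle.dump((w,s,t),open("w2.pkl","wb"))
cv2.imwrite("pics/w2.png",w["pixels"][:,:,::-1])
cv2.imwrite("pics/s2.png",cv2.resize(s["pixels"][120:300,180:420],(800,600),interpolation=2)[:,:,::-1])
E
```

```text
[0.48154225 0.19126176 0.23764031] [ 0.40475552  0.87686304 -0.37583954]
grip 0.008978308006213647 [ 0.20202538 -0.18385974  2.73107453] 3.9167
lift 0.008760858083871864 [ 0.25314779  0.32839574 -3.19469087]
[ 0.49348056 -0.0047521   0.33200075] [-0.18519566  1.09175683 -3.56878916] 6.2
```

View pics/w2.png

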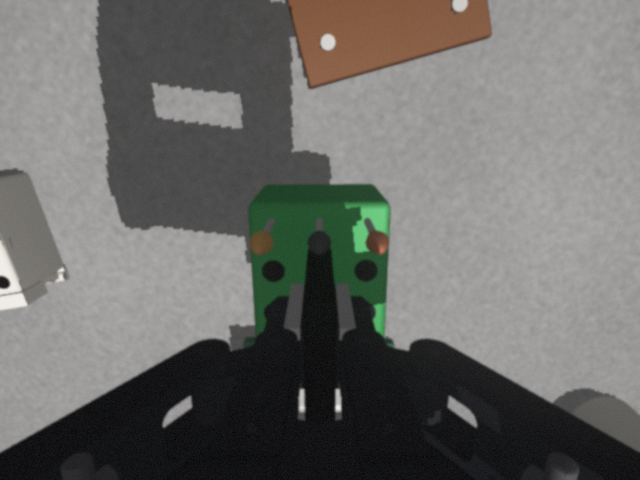

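View pics/s2.png

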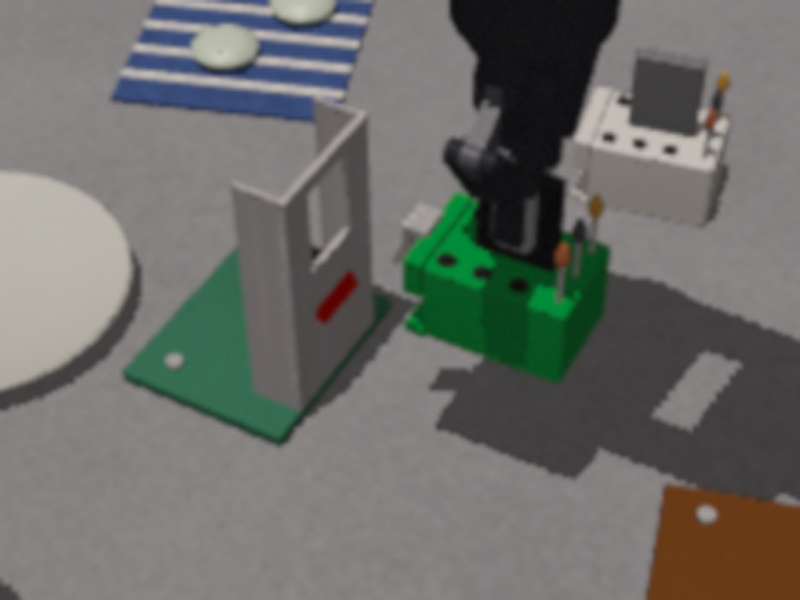

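```bash
python3 - <<'E'
from h import *
from plant import robot,eoat,monitor,imaging
f0=monitor.get_obs()["wrist_force"]
X=np.array([np.cos(UY),np.sin(UY)])
robot.servo_line(tcp(-.105,0,.0895),rate=.1)
robot.servo_line(tcp(-.056,0,.0895),rate=.06)
for x in np.arange(-.054,-.0395,.0015):
    robot.servo_line(tcp(x,0,.0895),rate=.02)
    o=monitor.get_obs();F=o["wrist_force"]-f0;fx=F[:2]@X
    print(round(x,4),((o["position"][:2]-UP)@X+.005).round(4),F.round(1),round(o["t"],2))
    if fx<-4: break
s=imaging.grab_frame("side");t=imaging.grab_frame("top")
a=cv2.resize(s["pixels"][140:260,215:335],(400,400),interpolation=2);b=cv2.resize(t["pixels"][140:240,300:400],(400,400),interpolation=2)
cv2.imwrite("pics/s3.png",np.hstack([a,b])[:,:,::-1])
E
```

```text
-0.054 -0.054 [-2.4 -0.9 -1.1] 7.82
-0.0525 -0.0525 [ 0.2 -0.5 -1.4] 8.07
-0.051 -0.0509 [-0.5 -0.5 -1. ] 8.32
-0.0495 -0.0494 [-0.8 -1.8 -0.7] 8.57
-0.048 -0.0479 [-0.4 -1.7 -1.1] 8.82
-0.0465 -0.0464 [-0.3 -1.1 -0.2] 9.07
-0.045 -0.045 [-3.4  0.5  0.4] 9.32
-0.0435 -0.0442 [-10.3  -0.1   4.9] 9.57
```

View pics/s3.png

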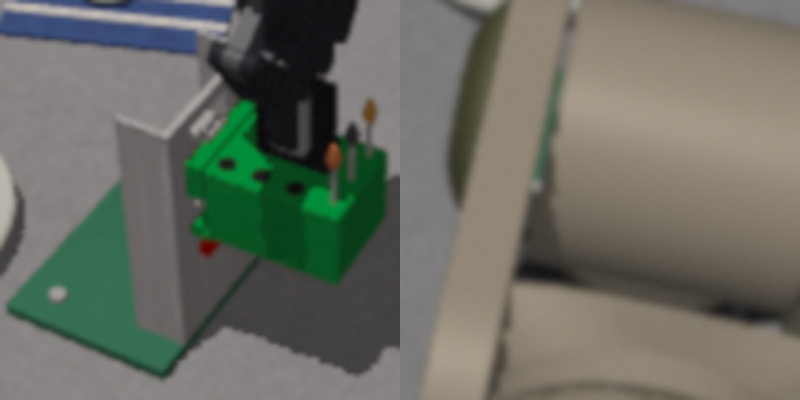

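The view shows the hook inside the slot (left crop about (205,125)) with the back face on the plate. The contact at x = -45 mm agrees with that. Next I ease off and press down.

```bash
python3 - <<'E'
from h import *
from plant import robot,eoat,monitor,imaging
robot.servo_line(tcp(-.0455,0,.0895),rate=.02)
f0=monitor.get_obs()["wrist_force"];print(f0)
robot.servo_line(tcp(-.0455,0,.070),rate=.04);print((monitor.get_obs()["wrist_force"]-f0).round(1))
for z in np.arange(.067,.0485,-.0015):
    robot.servo_line(tcp(-.0455,0,z),rate=.02)
    o=monitor.get_obs();F=o["wrist_force"]-f0
    print(round(z,4),(o["position"][2]-.237).round(4),F.round(1),round(o["grip_width"],4),round(o["t"],2))
    if F[2]>30 or (z<.0525 and F[2]>15): break
s=imaging.grab_frame("side")
cv2.imwrite("pics/s4.png",cv2.resize(s["pixels"][140:260,215:335],(600,600),interpolation=2)[:,:,::-1])
E
```

```text
[-0.17806516  0.14209524 -2.87957911]
[-0.   0.1 -0.6]
0.067 0.0668 [-3.7  0.9  1.6] 0.0089 10.86
0.0655 0.0654 [-5.8  0.5  3.1] 0.0087 11.11
0.064 0.064 [-7.4  0.2  4.8] 0.0086 11.36
0.0625 0.0625 [-6.5  0.4  4.6] 0.0089 11.61
0.061 0.0605 [-6.6  0.2  2.4] 0.0089 11.86
0.0595 0.0587 [-7.2  0.7  0.3] 0.0091 12.11
0.058 0.0568 [-5.5  0.1 -2.8] 0.0087 12.36
0.0565 0.0554 [-0.8  0.5 -9.6] 0.0091 12.61
0.055 0.0547 [ 0.5 -0.5 -7.9] 0.009 12.86
0.0535 0.054 [-1.8 -0.3 -1.8] 0.0089 13.11
0.052 0.0524 [-1.8 -1.   0.9] 0.0087 13.36
0.0505 0.0519 [-7.3  1.9 11.4] 0.009 13.61
0.049 0.0517 [-13.8   2.2  22.8] 0.009 13.86
```

View pics/s4.png

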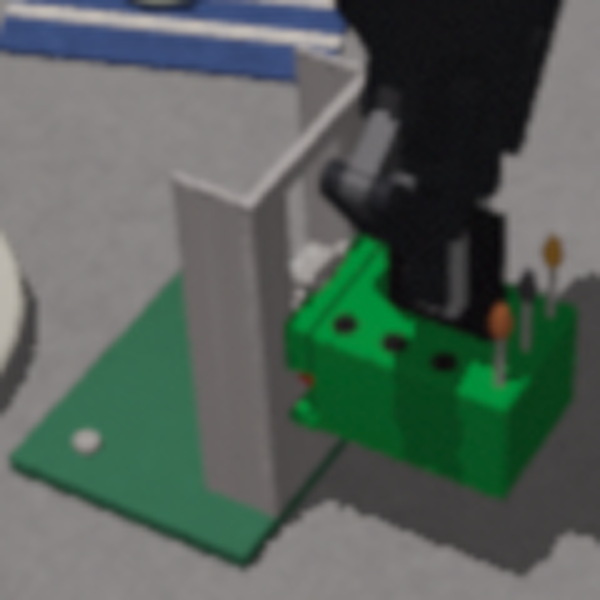

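The catch snapped at about 57 mm, with a hard stop at 52 mm, which is home. The red catch now sits in the recess at about (305,380). Next I relieve the load, release and check.

```bash
python3 - <<'E'
from h import *
from plant import robot,eoat,monitor,imaging
robot.servo_line(tcp(-.0455,0,.0518),rate=.02);print(monitor.get_obs()["wrist_force"])
eoat.open_jaws();p=monitor.get_obs()["position"]
robot.servo_line(p+[0,0,.09],rate=.08)
robot.servo_line(p+[-.12,.0,.15],rate=.15);robot.dwell(.3)
o=monitor.get_obs();print(o["position"],o["wrist_force"],o["grip_width"],o["t"])
s=imaging.grab_frame("side");t=imaging.grab_frame("top")
for n,f,b in(("s",s,(215,140,360,290)),("t",t,(300,140,400,260))):
    g=cv2.inRange(cv2.cvtColor(f["pixels"],cv2.COLOR_RGB2HSV),(50,170,80),(75,255,255))
a=cv2.resize(s["pixels"][140:260,215:335],(400,400),interpolation=2);b=cv2.resize(t["pixels"][140:260,300:420],(400,400),interpolation=2)
cv2.imwrite("pics/s5.png",np.hstack([a,b])[:,:,::-1])
E
```

```text
[-5.06583639  1.25617163  3.43177304]
[ 0.43283233 -0.0126716   0.43853961] [-0.35596969 -0.24862974 -0.19757791] 0.08535988791084245 17.5417
```

View pics/s5.png

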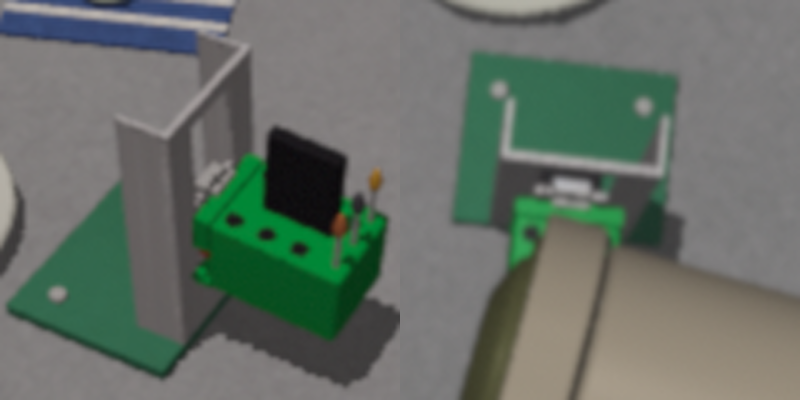

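```bash
python3 - <<'E'
from h import *
from plant import imaging
s=imaging.grab_frame("side")
X=np.array([np.cos(UY),np.sin(UY),0]);Y=np.array([-X[1],X[0],0]);U=np.r_[UP,0]
def onplane(uv,y):
    c,d=ray(s,uv);c=c-U;t=(y-c@Y)/(d@Y);p=c+t*d;return p@X,p[2]
old=cv2.imread("pics/s4.png")[:,:,::-1]; old=cv2.resize(old,(120,120),interpolation=cv2.INTER_AREA)
new=s["pixels"][140:260,215:335]
for n,im in(("held",old),("now",new)):
    g=cv2.inRange(cv2.cvtColor(np.ascontiguousarray(im),cv2.COLOR_RGB2HSV),(50,150,45),(75,255,255))
    P=[]
    for u in range(68,96,2):
        v=np.flatnonzero(g[:105,u]); v=v[-1]+.5; P.append(onplane((u+215,v+140),.03))
    P=np.array(P);k=np.polyfit(P[:,0],P[:,1],1);print(n,P[[0,-1]].round(4).tolist(),"tilt deg",np.degrees(np.arctan(k[0])),"z at -45",np.polyval(k,-.045),"resid",np.std(P[:,1]-np.polyval(k,P[:,0])))
e=[onplane((215+u/3.333,140+v/3.333),.005) for u,v in((268,128),(345,157))];print("rib top",np.round(e,4))
E
```

```text
held [[-0.0223, 0.0539], [-0.0764, 0.0566]] tilt deg -0.8224242454261143 z at -45 0.05556341192388391 resid 0.0008569173575552257
now [[-0.0222, 0.0511], [-0.0765, 0.0486]] tilt deg 3.4008541662113236 z at -45 0.05148646850612184 resid 0.0008587311339414813
rib top [[-0.0366  0.1585]
 [-0.0808  0.157 ]]
```

```bash
python3 - <<'E'
from plant import hand_in,monitor
print(monitor.get_obs()["t"],monitor.get_obs()["wrist_force"]);hand_in()
E
```

```text
17.6917 [ 0.40685402 -0.13102067 -0.12149558]
the job is handed in; nothing more can be done
```

The green holder is hooked in the upright's slot, pressed down past the red catch and released, and the job is handed in. The robot's clock stood at about 17.7 s of the 38 s allowed.

- **Which holder:** there were two green ones. I took the smaller, which measured 89 x 57 mm; the other was 124 x 82 mm.
- **Hooking and pressing:** the back face met the plate at x = -45 mm. The catch pushed back with about 5 N, let go near z = 57 mm, and a hard stop came at 52 mm, which is home. The highest force I read while pressing was about 27 N.
- **After release:** the side camera shows the holder hanging with the catch in its recess and the gripper clear. It droops nose-down by about 3 to 4 degrees (limit 10).
- **Checks that disagreed:** the same camera measurement read 55.6 mm while the holder was gripped at 52 mm, and 51.5 mm after release. Allowing for that offset, the origin is probably at z of about 48 to 49 mm, inside the 45 to 57 mm band. The top of the rib appeared about 9 mm further forward than at home; the droop explains about 7 mm, and I estimate the origin's x at about -46 to -47 mm.
- **Not checked:** I didn't re-measure the white holder or the bottle at the end. The arm never worked near them.

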